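Sort three small cheeses onto their own boards

ROBOT

A 6-joint arm with a two-finger parallel gripper is mounted at the origin on the work surface. World frame = base frame: x ahead of the robot, y to its left, z up, the work surface at z = 0. Lengths are in m, angles in degrees, forces in N, time in s.
With the tool pointing down it reaches from about 0.35 to 0.875 m from the base axis. Payload 4.2 kg.
Tool frame: the origin (TCP) lies between the finger pads; the fingertips stand 17 mm ahead of it and the grasp point (between the pads) lies 2 mm behind it; z points along the fingers, y is the line along which they close (so a half turn about z gives the same grasp; the last joint's range is limited). The gripper opens to 87 mm and grips with 3 to 60 N. Pads are 19 mm wide; open, the fingers measure 117 mm over their backs; the gripper's body (75 mm by 190 mm) begins 51 mm behind the grasp point.
Start: joints at [84.832, 22.042, 0.453, 0, -68.411, -14.817], TCP at [0.214, 0.587, 0.24] pointing down, gripper open.
Joint ranges: [-179.83, 179.83], [-69.29, 118.12], [-61.27, 80.66], [-181.25, 117.63], [-171.15, -9.14], [-177.46, 177.46]. Speed limits (degrees/s): [159.86, 159.86, 180, 180, 180, 180].

INTERFACE

Orientations are given as a 3x3 rotation matrix whose columns are the frame's x, y, z axes.
In Python, from station import r gives the robot as it stands.
- The arm moves only by the tool servo_tool, never from a script. Its argument "targets" is a list of rows, each a list of 5 numbers: the shift along the world's x, y, z in units of 30 mm (1.0 is 30 mm), then the turn about the world's z in rad, then the finger opening in mm, from 0 to 87. In form: [[x, y, z, turn, gripper], ...]. A call has exactly 5 rows; each row is the pose to reach, as a shift and turn from the pose commanded when the call began; what a row does not reach only later rows make up. A row lasts 1/12 s, in which the tool goes at most 41.7 mm and 7.16 degrees, less where a joint would pass 70% of its speed; a pose out of reach is approached as far as the arm can. A call with a gripper value outside its range is refused whole. The fingers move at their own pace and stop on an object; the grip force is fixed at half the most. Time passes only in rows, so rows that repeat a pose let the fingers close, or fill a call up. It gives the time, the measured TCP pose, the force, the opening and the grip force at its end, in the units of the state.
- r.sense(): the state, without advancing time (a new reading comes with each control period).
- r.capture(name): name is "scene" or "top"; returns a dict with "pixels" (400x640x3 uint8, red, green, blue), "fx", "fy", "cx", "cy" (pixels), "dist_coeffs" ([k1, k2, p1, p2, k3] as OpenCV has them; the pictures are not rectified), "world_from_camera" (4x4, takes a point from camera to world coordinates). Camera axes: x right, y down, z forward; pixel columns grow to the right and rows downward; lengths in m; the calibration is good to about 2 mm. A picture is of the moment at which its call begins. There is no depth.
- r.finish_job(): hands the job in; it is judged then, once.
The state is a dict: "time_s": time; "joints": joint angles; "joint_velocities": joint speeds; "effort": joint torques, N m; "tcp_pos": TCP position; "ee_rot": TCP orientation; "wrist_force": force on the tool from outside, world axes, zero at the start; "moment": the same for the moment, N m; "gripper_width": opening from 0.0 (shut) to 1.0 (fully open); "gripper_force": force on a finger pad.
Only numpy, scipy, OpenCV 4.12 (cv2) and the standard library are available. Lean on these libraries where they do the work, as an engineer would, in place of code of your own. Each camera call takes 0.05 s, during which the arm holds its last target. There are 200 camera calls.

TASK

The three small cheeses stand on each other's boards: move each, without tipping it over, to the middle of the wooden board of its own shape (round on round, square on square, long loaf on oblong), with the square one and the loaf turned in line with the edges of their boards. The marble slab is free for parking a cheese meanwhile and must be empty again at the end. Leave the big cheese wheel and the jar among them where they are.

Things in the scene. Friction and masses are not known exactly. Their poses are not given: they have to be found in the camera images.
- round_cheese: Small round cheese, yellow wax with a white paper band: an upright drum 62 mm in diameter, 42 mm high, 0.09 to 0.18 kg, its top and bottom edges bevelled by 9 mm (full diameter from 9 to 33 mm above its underside). Loose; starts near the middle of the square board. Origin: centre of its underside; z up.
- square_cheese: Small square cheese, same wax and band: 56 x 56 mm (x, y), 42 mm high, 0.10 to 0.20 kg. Loose; starts near the middle of the oblong board, turned. Origin: centre of its underside; x and y square to its sides, z up.
- loaf_cheese: Small loaf-shaped cheese, same wax, paper band around its middle: 100 mm long (x), 50 mm wide (y), 44 mm high, 0.14 to 0.28 kg. Loose; starts near the middle of the round board, turned. Origin: centre of its underside; x along its length, z up.
- round_board: Round light wooden board, 116 mm in diameter, 18 mm thick (its top is at z = 0.018). Origin: centre of its underside, on the counter (z = 0); z up. Fixed, does not slide. Its yaw varies.
- square_board: Square light wooden board, 100 x 100 mm, 18 mm thick (its top is at z = 0.018). x and y are square to its edges. Origin: centre of its underside, on the counter (z = 0); z up. Fixed, does not slide. Its yaw varies.
- oblong_board: Oblong light wooden board, 136 mm long (x) by 82 mm wide (y), 18 mm thick (its top is at z = 0.018). Origin: centre of its underside, on the counter (z = 0); z up. Fixed, does not slide. Its yaw varies.
- marble_slab: Octagonal marble slab, about 120 mm across, 18 mm thick (its top is at z = 0.018), empty at the start: the free spot. Origin: centre of its underside, on the counter (z = 0); z up. Fixed, does not slide. Its yaw varies.
- big_wheel: Bystander: larger round waxed cheese, 120 mm in diameter, 55 mm high, loose on the counter among the boards. Origin: centre of its underside. The three boards, the slab and this wheel share five places, about 0.2 m or more apart, shuffled at every start.
- mustard_jar: Bystander: small jar, 50 mm in diameter, 62 mm high, loose on the counter on the middle line, beyond the near boards. Origin: centre of its underside.
Mind the look-alikes: they are no part of the job. What is shaped like the loaf_cheese but black is not meant. What is shaped like the round_cheese but pink is not meant.

How it is judged:
By the outcome, as a careful person would: the job done as asked, in the order asked, and still so for the second after the job is handed in, with the robot touching nothing.
It also fails if it takes over 96 s, if anything falls off the work surface, if the arm or the gripper's body presses on something with over 40 N, if the wrist force passes 120 N, or if a joint passes its speed limit or range.

## Working session

There is one attempt and no reset: what is moved stays moved. The work goes in short steps, Python scripts to look and compute and a tool call to move; the robot and the scene stay as the last step left them, time stands still between calls to the robot, and variables do not carry over. Pictures are saved under pics/ and viewed, at most 14 in all, crops included, and the job is handed in when it is done.

Besides the shell and the picture viewer there is one more tool, called after "Call:" by a JSON object that holds its "api" and its "payload", one argument or row to a line. servo_tool: Moves the arm, as the interface text tells. Its arguments: {"type":"object","properties":{"targets":{"type":"array","items":{"type":"array","items":{"type":"number"}}}},"required":["targets"]}

```bash
mkdir -p pics; ls; cat > h.py <<'E'
import numpy as np, cv2
from station import r
def cap(n,f=None):
    c=r.capture(n)
    if f: cv2.imwrite('pics/'+f,c['pixels'][:,:,::-1])
    return c
def ray(c,px,z):
    K=np.array([[c['fx'],0,c['cx']],[0,c['fy'],c['cy']],[0,0,1]])
    p=cv2.undistortPoints(np.array(px,float).reshape(-1,1,2),K,np.array(c['dist_coeffs'],float))[:,0]
    T=np.array(c['world_from_camera']);d=np.c_[p,np.ones(len(p))]@T[:3,:3].T;o=T[:3,3]
    return (o+d*((z-o[2])/d[:,2])[:,None])[:,:2]
E
python3 - <<'E'
from h import *
c=cap('top','top0.png');s=cap('scene','scene0.png')
print(np.array(c['world_from_camera']).round(3),np.array(s['world_from_camera']).round(3),c['fx'],s['fx'])
st=r.sense();print(st['tcp_pos'],np.round(st['ee_rot'],3),st['time_s'])
E
```

```text
pics
[[-0.002 -0.997  0.076  0.489]
 [-1.     0.004  0.025 -0.058]
 [-0.026 -0.076 -0.997  0.92 ]
 [ 0.     0.     0.     1.   ]] [[-3.650e-01  6.870e-01 -6.280e-01  1.083e+00]
 [ 9.310e-01  2.690e-01 -2.470e-01  1.720e-01]
 [-1.000e-03 -6.750e-01 -7.380e-01  6.910e-01]
 [ 0.000e+00  0.000e+00  0.000e+00  1.000e+00]] 393.75965544156674 377.8708694945845
[0.21342174 0.58689321 0.23857242] [[ 0.94  -0.342 -0.001]
 [-0.342 -0.94  -0.002]
 [ 0.     0.002 -1.   ]] 0.1
```

View pics/top0.png

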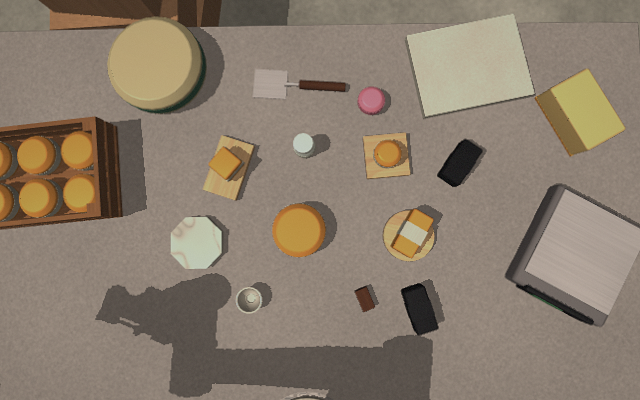

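View pics/scene0.png

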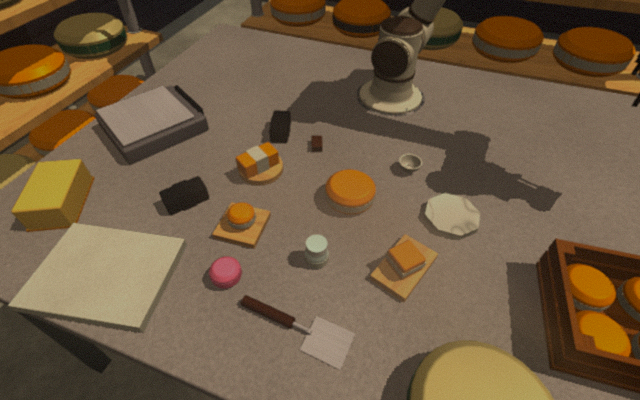

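Top view: the yellow-orange cheeses are the round one (388,153) on the square board, the square one (225,163) on the oblong board and the loaf (412,233) on the round board. The slab at (197,242) is empty, the wheel is at (299,230) and the jar at (303,145). The pink drum (371,100) and the black loaves (460,163), (420,308) don't match the yellow wax described, so they are excluded. I'll confirm this in one enlarged crop.

```bash
cat >> h.py <<'E'
def masks(im):
    h=cv2.cvtColor(im,cv2.COLOR_RGB2HSV)
    return h
E
python3 - <<'E'
from h import *
im=cv2.imread('pics/top0.png')[:,:,::-1].copy()
t=[cv2.resize(im[y-35:y+35,x-35:x+35],(390,290) if 0 else (290,290),interpolation=cv2.INTER_CUBIC) for x,y in [(388,155),(228,167),(411,235),(197,242)]]
m=np.vstack([np.hstack(t[:2]),np.hstack(t[2:])])
cv2.imwrite('pics/crop0.png',m[:,:,::-1])
h=cv2.cvtColor(im,cv2.COLOR_RGB2HSV)
for n,(x,y) in dict(sqb=(370,142),obl=(238,148),obl2=(222,190),rb=(395,222),rb2=(425,252),cheese=(388,152),sq=(225,162),loaf=(420,220),loafw=(412,233),counter=(330,180),slab=(190,245)).items(): print(n,h[y,x])
E
```

```text
sqb [ 16 115 189]
obl [ 15 112 123]
obl2 [ 18 108 189]
rb [ 17 110 188]
rb2 [ 21 102 188]
cheese [ 18 170 188]
sq [ 19 168 187]
loaf [ 19 167 188]
loafw [ 28  35 191]
counter [ 14  44 149]
slab [ 40  31 198]
```

View pics/crop0.png

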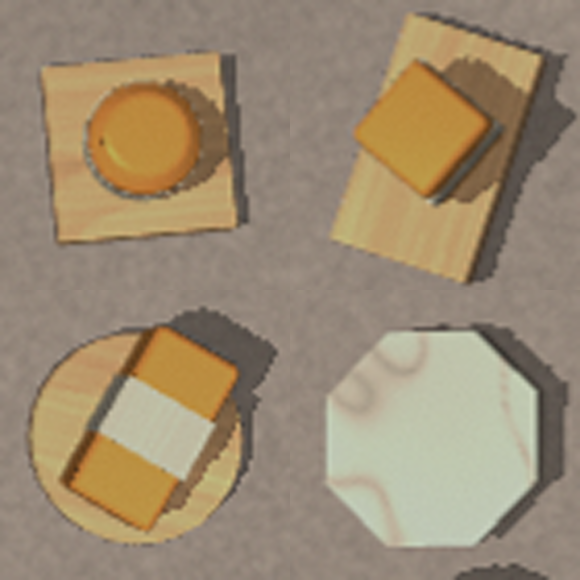

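The crop confirms it: all three cheeses are yellow wax with a white band, and the slab is empty. Next I measure poses.

```bash
sed -i '/^def masks/,$d' h.py; cat >> h.py <<'E'
def blob(c,cen,kind,half=40,k=4):
    """contour (full-res px) of the board/slab/cheese near cen"""
    x,y=map(int,cen);x0,y0=max(x-half,0),max(y-half,0)
    im=cv2.resize(c['pixels'][y0:y+half,x0:x+half],None,fx=k,fy=k,interpolation=cv2.INTER_CUBIC)
    h=cv2.cvtColor(cv2.GaussianBlur(im,(5,5),0),cv2.COLOR_RGB2HSV);S,V=h[...,1].astype(int),h[...,2]
    m={'board':(S>77)&(V>70),'cheese':(S>138)&(V>135),'slab':(h[...,0]>30)&(V>165)}[kind].astype(np.uint8)
    m=cv2.morphologyEx(m,cv2.MORPH_OPEN,np.ones((5,5)))
    cs=cv2.findContours(m,cv2.RETR_EXTERNAL,cv2.CHAIN_APPROX_NONE)[0]
    q=max(cs,key=cv2.contourArea)[:,0]
    return (q+.5)/k-.5+[x0,y0]
def rect(P):
    (c,s,a)=cv2.minAreaRect((P*1e3).astype(np.float32))
    if s[0]<s[1]: s=s[::-1];a+=90
    return np.round(c,1),np.round(s,1),round((a+90)%180-90,1)
def circ(P):
    m=np.ones(len(P),bool)
    for _ in range(15):
        q=P[m];s=np.linalg.lstsq(np.c_[2*q,np.ones(len(q))],(q**2).sum(1),rcond=None)[0]
        R=np.sqrt(s[2]+s[0]**2+s[1]**2);e=abs(np.hypot(*(P-s[:2]).T)-R);m=e<max(.0015,np.percentile(e,60))
    return (s[:2]*1e3).round(1),round(R*2e3,1),m.mean().round(2)
E
python3 - <<'E'
from h import *
c=cap('top')
def w(cen,k,z): return ray(c,blob(c,cen,k),z)
print('sqb',rect(w((388,155),'board',.018)))
print('obb',rect(w((228,167),'board',.018)))
print('rb',circ(w((411,235),'board',.018)))
print('slab',rect(w((197,242),'slab',.018)))
P=w((388,155),'cheese',.051);print('rc',circ(P),rect(P))
print('sc',rect(w((228,167),'cheese',.060)))
x=blob(c,(411,235),'cheese');print('loaf parts',len(x))
# loaf: bright wax or paper
im=cv2.resize(c['pixels'][195:275,371:451],None,fx=4,fy=4,interpolation=cv2.INTER_CUBIC)
h=cv2.cvtColor(im,cv2.COLOR_RGB2HSV);S,V=h[...,1].astype(int),h[...,2]
m=(((S>138)&(V>135))|((S<60)&(V>172))).astype(np.uint8);m=cv2.morphologyEx(m,cv2.MORPH_OPEN,np.ones((5,5)))
q=max(cv2.findContours(cv2.morphologyEx(m,cv2.MORPH_CLOSE,np.ones((9,9))),0,1)[0],key=cv2.contourArea)[:,0]
print('loaf',rect(ray(c,(q+.5)/4-.5+[371,195],.062)))
E
```

```text
sqb (array([ 645.8, -181.4]), array([101.6, 101.5]), -85.0)
obb (array([621.5, 187.4]), array([136.5,  92.8]), -18.4)
rb (array([ 462.4, -229.1]), np.float64(115.6), np.float64(0.81))
slab (array([440.2, 254.5]), array([114., 110.]), -54.6)
rc (array([ 644.9, -179.3]), np.float64(58.5), np.float64(0.99)) (array([ 644.4, -179.5]), array([59.1, 58.3]), 52.9)
sc (array([624.5, 183.5]), array([54.2, 54.1]), -40.1)
loaf parts 256
loaf (array([ 467.5, -231.2]), array([99.2, 51.1]), -30.7)
```

The oblong's width reading is inflated because the cheese overhangs its far edge. I'll re-measure it once it is empty. Plan: square → slab, loaf → oblong, round → round board, square → square board. First I approach the square cheese.

Call:
{"api": "servo_tool", "payload": {
  "targets": [
    [0.92,-0.9,0,-0.03,87],
    [1.83,-1.8,0,-0.06,87],
    [2.74,-2.69,0,-0.09,87],
    [3.66,-3.59,0,-0.117,87],
    [4.57,-4.48,0,-0.117,87]
  ]
}}

```text
time_s: 0.57
tcp_pos: [0.3514, 0.4514, 0.2393]
ee_rot: [[0.893, -0.449, -0.0], [-0.449, -0.893, -0.001], [-0.0, 0.001, -1.0]]
wrist_force: [1.2, 1.5, 0.2]
gripper_width: 1.0
gripper_force: 0.0
```

Call:
{"api": "servo_tool", "payload": {
  "targets": [
    [0.92,-0.9,0,-0.03,87],
    [1.83,-1.8,0,-0.06,87],
    [2.74,-2.69,0,-0.09,87],
    [3.66,-3.59,0,-0.117,87],
    [4.57,-4.48,0,-0.117,87]
  ]
}}

```text
time_s: 0.98
tcp_pos: [0.4887, 0.3169, 0.2394]
ee_rot: [[0.834, -0.551, -0.0], [-0.551, -0.834, -0.0], [-0.0, 0.0, -1.0]]
wrist_force: [0.1, 0.9, -0.1]
gripper_width: 0.997
gripper_force: 0.0
```

Call:
{"api": "servo_tool", "payload": {
  "targets": [
    [0.92,-0.9,0,-0.03,87],
    [1.83,-1.8,0,-0.06,87],
    [2.74,-2.69,0,-0.09,87],
    [3.66,-3.59,0,-0.117,87],
    [4.57,-4.48,0,-0.117,87]
  ]
}}

```text
time_s: 1.4
tcp_pos: [0.6258, 0.1825, 0.2392]
ee_rot: [[0.764, -0.645, -0.001], [-0.645, -0.764, -0.0], [-0.0, 0.001, -1.0]]
wrist_force: [-0.3, 0.9, -0.3]
gripper_width: 1.001
gripper_force: 0.0
```

Call:
{"api": "servo_tool", "payload": {
  "targets": [
    [0,0,-1,0,87],
    [0,0,-2,0,87],
    [0,0,-3,0,87],
    [0,0,-4,0,87],
    [0,0,-4,0,87]
  ]
}}

```text
time_s: 1.82
tcp_pos: [0.6205, 0.1821, 0.112]
ee_rot: [[0.764, -0.646, -0.014], [-0.646, -0.764, -0.005], [-0.007, 0.013, -1.0]]
wrist_force: [-0.5, 0.5, -1.3]
gripper_width: 0.999
gripper_force: 0.0
```

```bash
cat >> h.py <<'E'
def state():
    s=r.sense();R=np.array(s['ee_rot'])
    print('t',round(s['time_s'],2),'tcp',(np.array(s['tcp_pos'])*1e3).round(1),'closing',round(np.degrees(np.arctan2(R[1,1],R[0,1]))%180,1),'tilt',R[2].round(3),'w',round(s['gripper_width']*87,1),'gf',np.round(s['gripper_force'],1),'F',np.round(s['wrist_force'],1),'j6',s['joints'][5])
E
python3 -c "
from h import *
state()"
```

```text
t 1.82 tcp [620.5 182.1 112. ] closing 49.8 tilt [-0.007  0.013 -1.   ] w 86.9 gf 0.0 F [-0.5  0.5 -1.3] j6 19.28514140481964
```

Call:
{"api": "servo_tool", "payload": {
  "targets": [
    [0,0,-0.8,0,87],
    [0,0,-1.6,0,87],
    [0,0,-2.2,0,87],
    [0,0,-2.55,0,87],
    [0,0,-2.55,0,87]
  ]
}}

```text
time_s: 2.23
tcp_pos: [0.624, 0.1838, 0.0415]
ee_rot: [[0.765, -0.644, -0.003], [-0.644, -0.765, -0.002], [-0.001, 0.003, -1.0]]
wrist_force: [-0.1, -0.1, -0.5]
gripper_width: 1.0
gripper_force: 0.0
```

Call:
{"api": "servo_tool", "payload": {
  "targets": [
    [0,0,0,0,60],
    [0,0,0,0,50],
    [0,0,0,0,40],
    [0,0,0,0,40],
    [0,0,0,0,40]
  ]
}}

```text
time_s: 2.65
tcp_pos: [0.6253, 0.1844, 0.0441]
ee_rot: [[0.765, -0.644, 0.002], [-0.644, -0.765, 0.001], [0.001, -0.002, -1.0]]
wrist_force: [0.2, 0.2, 0.9]
gripper_width: 0.705
gripper_force: 0.0
```

Call:
{"api": "servo_tool", "payload": {
  "targets": [
    [0,0,0,0,40],
    [0,0,0,0,40],
    [0,0,0,0,40],
    [0,0,0,0,40],
    [0,0,0,0,40]
  ]
}}

```text
time_s: 3.07
tcp_pos: [0.6251, 0.1842, 0.0437]
ee_rot: [[0.765, -0.644, 0.001], [-0.644, -0.765, 0.0], [0.0, -0.0, -1.0]]
wrist_force: [-1.2, -0.0, 4.8]
gripper_width: 0.642
gripper_force: 30.0
```

Call:
{"api": "servo_tool", "payload": {
  "targets": [
    [0,0,0.3,0,40],
    [0,0,0.9,0,40],
    [0,0,1.6,0,40],
    [0,0,2.2,0,40],
    [0,0,2.5,0,40]
  ]
}}

```text
time_s: 3.48
tcp_pos: [0.6259, 0.1846, 0.1205]
ee_rot: [[0.765, -0.644, 0.003], [-0.644, -0.765, 0.001], [0.002, -0.003, -1.0]]
wrist_force: [-0.3, 0.6, -1.9]
gripper_width: 0.64
gripper_force: 30.0
```

Call:
{"api": "servo_tool", "payload": {
  "targets": [
    [-0.4,0.15,0,0,40],
    [-1.2,0.45,0,0,40],
    [-2.1,0.8,0,0,40],
    [-3.0,1.14,0,0,40],
    [-3.9,1.48,0,0,40]
  ]
}}

```text
time_s: 3.9
tcp_pos: [0.5063, 0.2284, 0.1173]
ee_rot: [[0.764, -0.645, -0.001], [-0.645, -0.764, -0.001], [-0.001, 0.001, -1.0]]
wrist_force: [-0.5, 0.5, -0.9]
gripper_width: 0.643
gripper_force: 30.0
```

Call:
{"api": "servo_tool", "payload": {
  "targets": [
    [-0.9,0.34,0,0,40],
    [-1.6,0.61,0,0,40],
    [-2.1,0.8,0,0,40],
    [-2.27,0.86,0,0,40],
    [-2.27,0.86,0,0,40]
  ]
}}

```text
time_s: 4.32
tcp_pos: [0.4387, 0.2546, 0.1179]
ee_rot: [[0.766, -0.643, -0.001], [-0.643, -0.766, -0.0], [-0.0, 0.001, -1.0]]
wrist_force: [-0.5, -0.6, -0.8]
gripper_width: 0.638
gripper_force: 30.0
```

Call:
{"api": "servo_tool", "payload": {
  "targets": [
    [0,0,-0.5,0,40],
    [0,0,-1.1,0,40],
    [0,0,-1.7,0,40],
    [0,0,-2.1,0,40],
    [0,0,-2.2,0,40]
  ]
}}

```text
time_s: 4.73
tcp_pos: [0.4396, 0.253, 0.0497]
ee_rot: [[0.764, -0.645, -0.003], [-0.645, -0.764, -0.003], [-0.0, 0.005, -1.0]]
wrist_force: [-0.4, -0.8, -1.0]
gripper_width: 0.641
gripper_force: 30.0
```

Call:
{"api": "servo_tool", "payload": {
  "targets": [
    [0,0,-0.1,0,40],
    [0,0,-0.2,0,40],
    [0,0,-0.27,0,40],
    [0,0,-0.27,0,40],
    [0,0,-0.27,0,40]
  ]
}}

```text
time_s: 5.15
tcp_pos: [0.4401, 0.2546, 0.0444]
ee_rot: [[0.765, -0.644, 0.001], [-0.644, -0.765, 0.001], [0.0, -0.001, -1.0]]
wrist_force: [0.5, -0.2, -1.6]
gripper_width: 0.645
gripper_force: 30.0
```

```bash
python3 -c "
from h import *
state()"
```

```text
t 5.15 tcp [440.1 254.6  44.4] closing 49.9 tilt [ 0.    -0.001 -1.   ] w 56.1 gf 30.0 F [ 0.5 -0.2 -1.6] j6 1.528541948304537
```

Call:
{"api": "servo_tool", "payload": {
  "targets": [
    [0,0,-0.02,0,60],
    [0,0,-0.02,0,70],
    [0,0,-0.02,0,80],
    [0,0,-0.02,0,80],
    [0,0,-0.02,0,80]
  ]
}}

```text
time_s: 5.57
tcp_pos: [0.4399, 0.2545, 0.0436]
ee_rot: [[0.765, -0.644, 0.0], [-0.644, -0.765, 0.0], [0.0, -0.0, -1.0]]
wrist_force: [0.3, 0.5, 1.2]
gripper_width: 0.882
gripper_force: 0.0
```

Call:
{"api": "servo_tool", "payload": {
  "targets": [
    [0,0,0.6,0,87],
    [0,0,1.6,0,87],
    [0,0,2.8,0,87],
    [0,0,4.0,0,87],
    [0,0,4.02,0,87]
  ]
}}

```text
time_s: 5.98
tcp_pos: [0.4433, 0.2572, 0.1714]
ee_rot: [[0.766, -0.642, 0.012], [-0.643, -0.766, 0.009], [0.003, -0.015, -1.0]]
wrist_force: [0.4, 1.3, 1.0]
gripper_width: 0.994
gripper_force: 0.0
```

Call:
{"api": "servo_tool", "payload": {
  "targets": [
    [0.06,-1.08,0,0.02,87],
    [0.12,-2.16,0,0.04,87],
    [0.18,-3.24,0,0.055,87],
    [0.24,-4.32,0,0.055,87],
    [0.3,-5.4,0,0.055,87]
  ]
}}

```text
time_s: 6.4
tcp_pos: [0.4485, 0.091, 0.164]
ee_rot: [[0.8, -0.6, 0.0], [-0.6, -0.8, 0.0], [0.0, -0.0, -1.0]]
wrist_force: [0.6, 0.0, 0.0]
gripper_width: 0.994
gripper_force: 0.0
```

Call:
{"api": "servo_tool", "payload": {
  "targets": [
    [0.06,-1.08,0,0.02,87],
    [0.12,-2.16,0,0.04,87],
    [0.18,-3.24,0,0.055,87],
    [0.24,-4.32,0,0.055,87],
    [0.3,-5.4,0,0.055,87]
  ]
}}

```text
time_s: 6.82
tcp_pos: [0.4576, -0.0712, 0.164]
ee_rot: [[0.831, -0.556, 0.001], [-0.556, -0.831, 0.0], [0.0, -0.0, -1.0]]
wrist_force: [0.3, -0.1, 0.4]
gripper_width: 1.003
gripper_force: 0.0
```

Call:
{"api": "servo_tool", "payload": {
  "targets": [
    [0.06,-1.08,0,0.02,87],
    [0.12,-2.16,0,0.04,87],
    [0.18,-3.24,0,0.054,87],
    [0.24,-4.32,0,0.054,87],
    [0.31,-5.39,0,0.054,87]
  ]
}}

```text
time_s: 7.23
tcp_pos: [0.4668, -0.233, 0.1639]
ee_rot: [[0.86, -0.511, 0.0], [-0.511, -0.86, 0.0], [0.0, -0.0, -1.0]]
wrist_force: [0.2, -0.1, 0.7]
gripper_width: 0.998
gripper_force: 0.0
```

```bash
python3 - <<'E'
from h import *
state()
c=cap('top','top1.png')
print('obb',rect(ray(c,blob(c,(228,167),'board'),.018)))
print('sc',rect(ray(c,blob(c,(197,242),'cheese'),.060)))
E
```

```text
t 7.23 tcp [ 466.8 -233.   163.9] closing 59.3 tilt [ 0. -0. -1.] w 86.8 gf 0.0 F [ 0.2 -0.1  0.7] j6 67.98894519226823
obb (array([620.4, 184.1]), array([136.7,  85.9]), -18.3)
sc (array([440.7, 253.6]), array([53.8, 53.1]), 49.9)
```

View pics/top1.png

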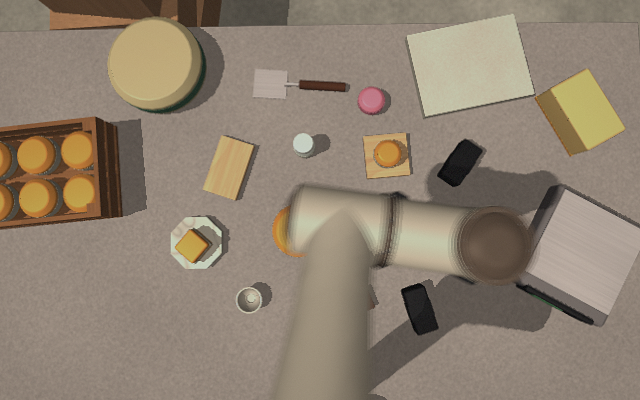

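The square cheese stands at (191,246) on the slab, and the oblong board (229,167) is empty. I'll refine the oblong with a tighter brightness threshold to drop its side face, then grasp the loaf.

```bash
python3 - <<'E'
from h import *
import h
s=open('h.py').read().replace("'board':(S>77)&(V>70)","'board':(S>77)&(V>VB)").replace("def blob","VB=150\ndef blob");open('h.py','w').write(s)
E
python3 - <<'E'
import h
from h import *
c=cap('top')
for v in (70,110,150,165):
    h.VB=v
    print(v,rect(ray(c,blob(c,(228,167),'board'),.018)),rect(ray(c,blob(c,(388,155),'board'),.018)))
E
```

```text
70 (array([620.4, 184.1]), array([136.7,  85.9]), -18.3) (array([ 646. , -181.4]), array([101.7, 101.3]), -85.0)
110 (array([620.9, 185.5]), array([136.7,  83. ]), -18.3) (array([ 646. , -181.4]), array([101.7, 101.3]), -85.0)
150 (array([620.8, 186.2]), array([136. ,  81.7]), -18.3) (array([ 646.5, -181.1]), array([100.5, 100.3]), -85.1)
165 (array([620.7, 186.5]), array([135.6,  81.1]), -18.3) (array([ 646.8, -181.4]), array([99.6, 99.2]), 4.9)
```

Call:
{"api": "servo_tool", "payload": {
  "targets": [
    [0.02,0.06,-1,0,87],
    [0.02,0.06,-2,0,87],
    [0.02,0.06,-3,0,87],
    [0.02,0.06,-3.7,0,87],
    [0.02,0.06,-4,0,87]
  ]
}}

```text
time_s: 7.75
tcp_pos: [0.4655, -0.2286, 0.0409]
ee_rot: [[0.86, -0.511, -0.006], [-0.511, -0.86, 0.001], [-0.006, 0.002, -1.0]]
wrist_force: [0.5, -0.5, 1.2]
gripper_width: 0.997
gripper_force: 0.0
```

Call:
{"api": "servo_tool", "payload": {
  "targets": [
    [0,0,0,0,60],
    [0,0,0,0,50],
    [0,0,0,0,40],
    [0,0,0,0,30],
    [0,0,0,0,30]
  ]
}}

```text
time_s: 8.17
tcp_pos: [0.4686, -0.2296, 0.0453]
ee_rot: [[0.86, -0.51, 0.003], [-0.51, -0.86, -0.001], [0.003, -0.001, -1.0]]
wrist_force: [0.6, -0.2, 0.1]
gripper_width: 0.71
gripper_force: 0.0
```

Call:
{"api": "servo_tool", "payload": {
  "targets": [
    [0,0,0,0,30],
    [0,0,0,0,30],
    [0,0,0,0,30],
    [0,0,0,0,30],
    [0,0,0,0,30]
  ]
}}

```text
time_s: 8.58
tcp_pos: [0.4679, -0.2298, 0.0448]
ee_rot: [[0.86, -0.51, 0.001], [-0.51, -0.86, -0.0], [0.001, 0.0, -1.0]]
wrist_force: [-1.6, -1.0, 6.3]
gripper_width: 0.573
gripper_force: 30.0
```

Call:
{"api": "servo_tool", "payload": {
  "targets": [
    [0,0,0.3,0,30],
    [0,0,0.9,0,30],
    [0,0,1.7,0,30],
    [0,0,2.5,0,30],
    [0,0,3.0,0,30]
  ]
}}

```text
time_s: 9.0
tcp_pos: [0.4683, -0.2296, 0.1362]
ee_rot: [[0.86, -0.51, 0.003], [-0.51, -0.86, -0.0], [0.002, -0.001, -1.0]]
wrist_force: [0.3, 0.1, -2.5]
gripper_width: 0.574
gripper_force: 30.0
```

Call:
{"api": "servo_tool", "payload": {
  "targets": [
    [0.14,0.38,0,0.01,30],
    [0.41,1.12,0,0.02,30],
    [0.75,2.05,0,0.04,30],
    [1.1,3.0,0,0.055,30],
    [1.45,3.96,0,0.07,30]
  ]
}}

```text
time_s: 9.42
tcp_pos: [0.5105, -0.1089, 0.1328]
ee_rot: [[0.893, -0.449, -0.002], [-0.449, -0.893, 0.001], [-0.002, 0.0, -1.0]]
wrist_force: [1.2, -0.4, -2.9]
gripper_width: 0.572
gripper_force: 30.0
```

Call:
{"api": "servo_tool", "payload": {
  "targets": [
    [0.35,0.96,0,0.02,30],
    [0.7,1.92,0,0.04,30],
    [1.06,2.9,0,0.06,30],
    [1.41,3.86,0,0.075,30],
    [1.75,4.78,0,0.09,30]
  ]
}}

```text
time_s: 9.83
tcp_pos: [0.5629, 0.035, 0.1326]
ee_rot: [[0.931, -0.366, -0.003], [-0.366, -0.931, 0.0], [-0.002, 0.001, -1.0]]
wrist_force: [1.0, -0.5, -1.6]
gripper_width: 0.57
gripper_force: 30.0
```

Call:
{"api": "servo_tool", "payload": {
  "targets": [
    [0.35,0.96,0,0.02,30],
    [0.7,1.92,0,0.035,30],
    [1.06,2.9,0,0.045,30],
    [1.41,3.86,0,0.056,30],
    [1.7,4.64,0,0.056,30]
  ]
}}

```text
time_s: 10.25
tcp_pos: [0.6141, 0.1746, 0.1322]
ee_rot: [[0.95, -0.313, -0.002], [-0.313, -0.95, -0.0], [-0.002, 0.001, -1.0]]
wrist_force: [0.4, -0.1, -2.1]
gripper_width: 0.573
gripper_force: 30.0
```

Call:
{"api": "servo_tool", "payload": {
  "targets": [
    [0.15,0.4,0,0,30],
    [0.18,0.5,0,0,30],
    [0.18,0.5,0,0,30],
    [0.18,0.5,0,0,30],
    [0.18,0.5,0,0,30]
  ]
}}

```text
time_s: 10.67
tcp_pos: [0.6193, 0.1856, 0.1336]
ee_rot: [[0.949, -0.316, -0.001], [-0.316, -0.949, -0.001], [-0.001, 0.001, -1.0]]
wrist_force: [0.4, -0.5, -1.8]
gripper_width: 0.572
gripper_force: 30.0
```

```bash
python3 - <<'E'
from h import *
state()
c=cap('top','top2.png')
P=blob(c,(411,235),'board')
print('rb',circ(ray(c,P,.018)))
E
```

```text
t 10.67 tcp [619.3 185.6 133.6] closing 71.6 tilt [-0.001  0.001 -1.   ] w 49.7 gf 30.0 F [ 0.4 -0.5 -1.8] j6 40.62801467261032
rb (array([ 462.8, -230. ]), np.float64(113.0), np.float64(0.6))
```

Call:
{"api": "servo_tool", "payload": {
  "targets": [
    [0.04,0.02,-0.5,0,30],
    [0.04,0.02,-1.2,0,30],
    [0.04,0.02,-1.9,0,30],
    [0.04,0.02,-2.5,0,30],
    [0.04,0.02,-2.75,0,30]
  ]
}}

```text
time_s: 11.13
tcp_pos: [0.6195, 0.1856, 0.0489]
ee_rot: [[0.949, -0.316, -0.005], [-0.316, -0.949, -0.002], [-0.004, 0.003, -1.0]]
wrist_force: [0.4, -0.4, -1.3]
gripper_width: 0.572
gripper_force: 30.0
```

Call:
{"api": "servo_tool", "payload": {
  "targets": [
    [0,0,-0.08,0,30],
    [0,0,-0.16,0,30],
    [0,0,-0.2,0,30],
    [0,0,-0.2,0,30],
    [0,0,-0.2,0,30]
  ]
}}

```text
time_s: 11.55
tcp_pos: [0.6218, 0.1877, 0.0466]
ee_rot: [[0.949, -0.314, 0.002], [-0.314, -0.949, 0.001], [0.001, -0.001, -1.0]]
wrist_force: [-0.1, -0.2, -1.1]
gripper_width: 0.569
gripper_force: 30.0
```

```bash
python3 -c "
from h import *
state()"
```

```text
t 11.55 tcp [621.8 187.7  46.6] closing 71.7 tilt [ 0.001 -0.001 -1.   ] w 49.5 gf 30.0 F [-0.1 -0.2 -1.1] j6 40.63136767333547
```

Call:
{"api": "servo_tool", "payload": {
  "targets": [
    [-0.03,-0.03,-0.03,0,30],
    [-0.03,-0.03,-0.05,0,30],
    [-0.03,-0.03,-0.05,0,30],
    [-0.03,-0.03,-0.05,0,30],
    [-0.03,-0.03,-0.05,0,30]
  ]
}}

```text
time_s: 11.97
tcp_pos: [0.6205, 0.1867, 0.0448]
ee_rot: [[0.949, -0.314, 0.001], [-0.314, -0.949, 0.0], [0.001, -0.0, -1.0]]
wrist_force: [-3.0, 0.0, 3.5]
gripper_width: 0.574
gripper_force: 30.0
```

Call:
{"api": "servo_tool", "payload": {
  "targets": [
    [0,0,0,0,55],
    [0,0,0,0,65],
    [0,0,0,0,75],
    [0,0,0,0,80],
    [0,0,0,0,80]
  ]
}}

```text
time_s: 12.38
tcp_pos: [0.6204, 0.1865, 0.0437]
ee_rot: [[0.949, -0.314, -0.0], [-0.314, -0.949, -0.0], [-0.0, 0.0, -1.0]]
wrist_force: [0.3, -0.0, -0.1]
gripper_width: 0.846
gripper_force: 0.0
```

Call:
{"api": "servo_tool", "payload": {
  "targets": [
    [0,0,0.6,0,87],
    [0,0,1.6,0,87],
    [0,0,2.8,0,87],
    [0,0,3.7,0,87],
    [0,0,4.0,0,87]
  ]
}}

```text
time_s: 12.8
tcp_pos: [0.6228, 0.1875, 0.1695]
ee_rot: [[0.95, -0.313, 0.009], [-0.314, -0.95, 0.003], [0.007, -0.006, -1.0]]
wrist_force: [0.8, -0.4, 0.7]
gripper_width: 0.998
gripper_force: 0.0
```

Call:
{"api": "servo_tool", "payload": {
  "targets": [
    [0.08,-1.22,0,0,87],
    [0.16,-2.44,0,0,87],
    [0.24,-3.66,0,0,87],
    [0.32,-4.88,0,0,87],
    [0.4,-6.1,0,0,87]
  ]
}}

```text
time_s: 13.22
tcp_pos: [0.6319, 0.002, 0.1633]
ee_rot: [[0.949, -0.314, -0.001], [-0.314, -0.949, 0.0], [-0.001, 0.0, -1.0]]
wrist_force: [1.5, 1.0, -0.1]
gripper_width: 0.998
gripper_force: 0.0
```

Call:
{"api": "servo_tool", "payload": {
  "targets": [
    [0.08,-1.22,0,0,87],
    [0.16,-2.44,0,0,87],
    [0.24,-3.66,0,0,87],
    [0.32,-4.88,0,0,87],
    [0.41,-6.1,0,0,87]
  ]
}}

```text
time_s: 13.63
tcp_pos: [0.6442, -0.1812, 0.1632]
ee_rot: [[0.949, -0.314, -0.001], [-0.314, -0.949, 0.0], [-0.001, 0.0, -1.0]]
wrist_force: [1.1, 0.6, 0.8]
gripper_width: 0.998
gripper_force: 0.0
```

```bash
cat >> h.py <<'E'
def loaf(c,cen):
    x,y=cen
    im=cv2.resize(c['pixels'][y-40:y+40,x-40:x+40],None,fx=4,fy=4,interpolation=cv2.INTER_CUBIC)
    h=cv2.cvtColor(im,cv2.COLOR_RGB2HSV);S,V=h[...,1].astype(int),h[...,2]
    m=(((S>138)&(V>135))|((S<60)&(V>172))).astype(np.uint8);m=cv2.morphologyEx(m,cv2.MORPH_OPEN,np.ones((5,5)))
    q=max(cv2.findContours(cv2.morphologyEx(m,cv2.MORPH_CLOSE,np.ones((9,9))),0,1)[0],key=cv2.contourArea)[:,0]
    return rect(ray(c,(q+.5)/4-.5+[x-40,y-40],.062))
E
python3 - <<'E'
from h import *
state()
c=cap('top','top3.png')
print('loaf',loaf(c,(228,165)))
P=ray(c,blob(c,(411,235),'board'),.018);print('rb',circ(P),cv2.minEnclosingCircle((P*1e3).astype(np.float32)))
E
```

```text
t 13.63 tcp [ 644.2 -181.2  163.2] closing 71.7 tilt [-0.001  0.    -1.   ] w 86.9 gf 0.0 F [1.1 0.6 0.8] j6 73.58020801094422
loaf (array([622.1, 188.1]), array([99.2, 51.9]), -18.2)
rb (array([ 462.1, -229.1]), np.float64(114.2), np.float64(0.6)) ((462.1758117675781, -229.11509704589844), 58.19475173950195)
```

View pics/top3.png

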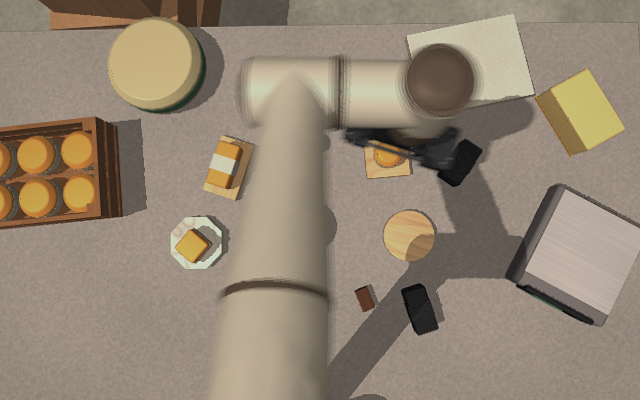

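The loaf sits centred on and in line with the oblong board at (224,163); the round board (410,236) is empty. Next is the round cheese.

Call:
{"api": "servo_tool", "payload": {
  "targets": [
    [0,0,-1,0,87],
    [0,0,-2,0,87],
    [0,0,-3,0,87],
    [0,0,-3.7,0,87],
    [0,0,-4.0,0,87]
  ]
}}

```text
time_s: 14.1
tcp_pos: [0.6418, -0.1791, 0.0392]
ee_rot: [[0.949, -0.315, -0.008], [-0.315, -0.949, 0.001], [-0.008, 0.001, -1.0]]
wrist_force: [-0.9, 0.1, -0.6]
gripper_width: 0.996
gripper_force: 0.0
```

Call:
{"api": "servo_tool", "payload": {
  "targets": [
    [0,0,0,0,70],
    [0,0,0,0,60],
    [0,0,0,0,50],
    [0,0,0,0,45],
    [0,0,0,0,45]
  ]
}}

```text
time_s: 14.52
tcp_pos: [0.6456, -0.1796, 0.0458]
ee_rot: [[0.949, -0.314, 0.003], [-0.314, -0.949, -0.001], [0.003, -0.0, -1.0]]
wrist_force: [0.1, -1.0, 0.6]
gripper_width: 0.708
gripper_force: 1.7
```

Call:
{"api": "servo_tool", "payload": {
  "targets": [
    [0,0,0,0,45],
    [0,0,0,0,45],
    [0,0,0,0,45],
    [0,0,0,0,45],
    [0,0,0,0,45]
  ]
}}

```text
time_s: 14.93
tcp_pos: [0.6456, -0.1796, 0.0458]
ee_rot: [[0.949, -0.314, 0.003], [-0.314, -0.949, -0.001], [0.003, -0.0, -1.0]]
wrist_force: [-0.9, -0.0, 6.6]
gripper_width: 0.699
gripper_force: 30.0
```

```bash
python3 -c "
from h import *
state()"
```

```text
t 14.93 tcp [ 645.6 -179.6   45.8] closing 71.7 tilt [ 0.003 -0.    -1.   ] w 60.8 gf 30.0 F [-0.9 -0.   6.6] j6 73.41006474625516
```

Call:
{"api": "servo_tool", "payload": {
  "targets": [
    [0,0,0.2,0,45],
    [0,0,0.6,0,45],
    [0,0,1.3,0,45],
    [0,0,1.9,0,45],
    [0,0,2.3,0,45]
  ]
}}

```text
time_s: 15.35
tcp_pos: [0.6454, -0.1795, 0.1155]
ee_rot: [[0.949, -0.314, 0.003], [-0.314, -0.949, -0.0], [0.003, -0.0, -1.0]]
wrist_force: [0.4, 0.5, -1.1]
gripper_width: 0.699
gripper_force: 30.0
```

Call:
{"api": "servo_tool", "payload": {
  "targets": [
    [-0.4,-0.11,0,0,45],
    [-1.2,-0.32,0,0,45],
    [-2.1,-0.57,0,0,45],
    [-3.0,-0.81,0,0,45],
    [-3.8,-1.03,0,0,45]
  ]
}}

```text
time_s: 15.77
tcp_pos: [0.5287, -0.2104, 0.113]
ee_rot: [[0.949, -0.315, -0.001], [-0.315, -0.949, 0.001], [-0.001, -0.0, -1.0]]
wrist_force: [-0.1, -0.9, -1.7]
gripper_width: 0.697
gripper_force: 30.0
```

Call:
{"api": "servo_tool", "payload": {
  "targets": [
    [-0.8,-0.21,0,0,45],
    [-1.5,-0.4,0,0,45],
    [-2.0,-0.54,0,0,45],
    [-2.25,-0.61,0,0,45],
    [-2.32,-0.62,0,0,45]
  ]
}}

```text
time_s: 16.18
tcp_pos: [0.4599, -0.2292, 0.1134]
ee_rot: [[0.949, -0.315, -0.0], [-0.315, -0.949, 0.0], [-0.0, -0.0, -1.0]]
wrist_force: [0.4, -0.3, -1.8]
gripper_width: 0.697
gripper_force: 30.0
```

Call:
{"api": "servo_tool", "payload": {
  "targets": [
    [0,0,-0.3,0,45],
    [0,0,-0.8,0,45],
    [0,0,-1.3,0,45],
    [0,0,-1.6,0,45],
    [0,0,-1.8,0,45]
  ]
}}

```text
time_s: 16.6
tcp_pos: [0.4613, -0.2286, 0.0572]
ee_rot: [[0.949, -0.314, -0.002], [-0.314, -0.949, 0.0], [-0.002, 0.0, -1.0]]
wrist_force: [0.1, -0.8, -1.0]
gripper_width: 0.699
gripper_force: 30.0
```

Call:
{"api": "servo_tool", "payload": {
  "targets": [
    [0,0,-0.1,0,45],
    [0,0,-0.2,0,45],
    [0,0,-0.3,0,45],
    [0,0,-0.3,0,45],
    [0,0,-0.3,0,45]
  ]
}}

```text
time_s: 17.02
tcp_pos: [0.4613, -0.229, 0.0502]
ee_rot: [[0.949, -0.314, 0.001], [-0.314, -0.949, -0.0], [0.001, -0.0, -1.0]]
wrist_force: [0.3, 0.0, -1.6]
gripper_width: 0.694
gripper_force: 30.0
```

```bash
python3 -c "
from h import *
state()
c=cap('scene','scene1.png')"
```

```text
t 17.02 tcp [ 461.3 -229.    50.2] closing 71.7 tilt [ 0.001 -0.    -1.   ] w 60.4 gf 30.0 F [ 0.3  0.  -1.6] j6 79.99916307971854
```

View pics/scene1.png

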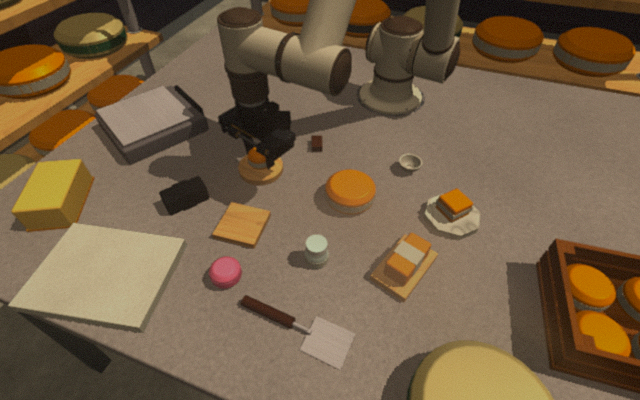

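The scene shows the round cheese held upright over the round board (261,165), the loaf on the oblong (404,258) and the square on the slab (453,205). Lowering the last few mm.

Call:
{"api": "servo_tool", "payload": {
  "targets": [
    [0.03,0,-0.05,0,45],
    [0.03,0,-0.1,0,45],
    [0.03,0,-0.14,0,45],
    [0.03,0,-0.16,0,45],
    [0.03,0,-0.16,0,45]
  ]
}}

```text
time_s: 17.48
tcp_pos: [0.4621, -0.229, 0.0458]
ee_rot: [[0.949, -0.314, 0.0], [-0.314, -0.949, -0.0], [0.0, 0.0, -1.0]]
wrist_force: [-0.6, 1.2, 2.8]
gripper_width: 0.696
gripper_force: 30.0
```

```bash
python3 -c "
from h import *
state()"
```

```text
t 17.48 tcp [ 462.1 -229.    45.8] closing 71.7 tilt [ 0.  0. -1.] w 60.6 gf 30.0 F [-0.6  1.2  2.8] j6 79.97883275694667
```

Call:
{"api": "servo_tool", "payload": {
  "targets": [
    [0,0,0,0,65],
    [0,0,0,0,75],
    [0,0,0,0,80],
    [0,0,0,0,80],
    [0,0,0,0,80]
  ]
}}

```text
time_s: 17.9
tcp_pos: [0.462, -0.229, 0.045]
ee_rot: [[0.949, -0.314, -0.0], [-0.314, -0.949, 0.0], [-0.0, 0.0, -1.0]]
wrist_force: [-0.0, -0.4, 0.6]
gripper_width: 0.897
gripper_force: 0.0
```

Call:
{"api": "servo_tool", "payload": {
  "targets": [
    [0,0,0.6,0,87],
    [0,0,1.6,0,87],
    [0,0,2.8,0,87],
    [0,0,3.7,0,87],
    [0,0,4.0,0,87]
  ]
}}

```text
time_s: 18.32
tcp_pos: [0.4644, -0.2297, 0.1698]
ee_rot: [[0.95, -0.314, 0.008], [-0.314, -0.95, -0.002], [0.009, -0.0, -1.0]]
wrist_force: [-0.0, -0.4, 0.5]
gripper_width: 0.998
gripper_force: 0.0
```

Call:
{"api": "servo_tool", "payload": {
  "targets": [
    [-0.05,1.08,0,-0.03,87],
    [-0.1,2.16,0,-0.06,87],
    [-0.15,3.24,0,-0.09,87],
    [-0.2,4.32,0,-0.12,87],
    [-0.24,5.38,0,-0.13,87]
  ]
}}

```text
time_s: 18.73
tcp_pos: [0.454, -0.0662, 0.1647]
ee_rot: [[0.9, -0.436, -0.001], [-0.436, -0.9, 0.0], [-0.001, 0.0, -1.0]]
wrist_force: [1.1, 0.7, -0.1]
gripper_width: 0.999
gripper_force: 0.0
```

Call:
{"api": "servo_tool", "payload": {
  "targets": [
    [-0.05,1.08,0,-0.03,87],
    [-0.1,2.16,0,-0.06,87],
    [-0.15,3.24,0,-0.09,87],
    [-0.2,4.32,0,-0.12,87],
    [-0.24,5.38,0,-0.13,87]
  ]
}}

```text
time_s: 19.15
tcp_pos: [0.4468, 0.0953, 0.1647]
ee_rot: [[0.836, -0.549, -0.001], [-0.549, -0.836, -0.0], [-0.001, 0.001, -1.0]]
wrist_force: [0.5, -0.4, 0.4]
gripper_width: 1.007
gripper_force: 0.0
```

Call:
{"api": "servo_tool", "payload": {
  "targets": [
    [-0.05,1.08,0,-0.03,87],
    [-0.1,2.16,0,-0.06,87],
    [-0.15,3.24,0,-0.09,87],
    [-0.2,4.32,0,-0.12,87],
    [-0.24,5.36,0,-0.12,87]
  ]
}}

```text
time_s: 19.57
tcp_pos: [0.4397, 0.2561, 0.1646]
ee_rot: [[0.764, -0.645, -0.001], [-0.645, -0.764, -0.001], [-0.0, 0.001, -1.0]]
wrist_force: [-0.2, 0.4, -0.5]
gripper_width: 1.0
gripper_force: 0.0
```

```bash
python3 - <<'E'
from h import *
import h
state()
c=cap('top','top4.png')
for v in (110,150): h.VB=v;print('sqb',rect(ray(c,blob(c,(388,155),'board'),.018)))
print('rc',circ(ray(c,blob(c,(411,235),'cheese'),.051)))
E
```

```text
t 19.57 tcp [439.7 256.1 164.6] closing 49.9 tilt [-0.     0.001 -1.   ] w 87.0 gf 0.0 F [-0.2  0.4 -0.5] j6 1.352129033224558
sqb (array([ 646. , -181.3]), array([101.6, 101.2]), -85.1)
sqb (array([ 646.2, -181.1]), array([101.2, 100.7]), -85.2)
rc (array([ 462.5, -227.2]), np.float64(59.6), np.float64(1.0))
```

Call:
{"api": "servo_tool", "payload": {
  "targets": [
    [0,0,-1,0,87],
    [0,0,-2,0,87],
    [0,0,-3,0,87],
    [0,0,-3.7,0,87],
    [0,0,-4.02,0,87]
  ]
}}

```text
time_s: 20.03
tcp_pos: [0.4386, 0.2529, 0.0411]
ee_rot: [[0.765, -0.645, -0.005], [-0.645, -0.765, -0.005], [-0.001, 0.007, -1.0]]
wrist_force: [0.1, -0.4, -0.5]
gripper_width: 0.999
gripper_force: 0.0
```

Call:
{"api": "servo_tool", "payload": {
  "targets": [
    [0,0,0,0,70],
    [0,0,0,0,60],
    [0,0,0,0,50],
    [0,0,0,0,40],
    [0,0,0,0,40]
  ]
}}

```text
time_s: 20.45
tcp_pos: [0.441, 0.2553, 0.0459]
ee_rot: [[0.765, -0.644, 0.002], [-0.644, -0.765, 0.002], [0.0, -0.003, -1.0]]
wrist_force: [0.3, -0.3, 0.2]
gripper_width: 0.703
gripper_force: 0.0
```

Call:
{"api": "servo_tool", "payload": {
  "targets": [
    [0,0,0,0,40],
    [0,0,0,0,40],
    [0,0,0,0,40],
    [0,0,0,0,40],
    [0,0,0,0,40]
  ]
}}

```text
time_s: 20.87
tcp_pos: [0.4407, 0.255, 0.0456]
ee_rot: [[0.765, -0.644, 0.001], [-0.644, -0.765, 0.001], [0.0, -0.002, -1.0]]
wrist_force: [-1.5, -0.1, 6.6]
gripper_width: 0.642
gripper_force: 30.0
```

```bash
python3 -c "
from h import *
state()"
```

```text
t 20.87 tcp [440.7 255.   45.6] closing 49.9 tilt [ 0.    -0.002 -1.   ] w 55.8 gf 30.0 F [-1.5 -0.1  6.6] j6 1.5500242599783136
```

Call:
{"api": "servo_tool", "payload": {
  "targets": [
    [0,0,0.3,0,40],
    [0,0,0.9,0,40],
    [0,0,1.7,0,40],
    [0,0,2.5,0,40],
    [0,0,3.0,0,40]
  ]
}}

```text
time_s: 21.28
tcp_pos: [0.441, 0.2552, 0.1372]
ee_rot: [[0.765, -0.644, 0.002], [-0.644, -0.765, 0.002], [0.0, -0.003, -1.0]]
wrist_force: [1.2, 0.3, -0.3]
gripper_width: 0.639
gripper_force: 30.0
```

Call:
{"api": "servo_tool", "payload": {
  "targets": [
    [0.16,-0.35,0,0.03,40],
    [0.48,-1.02,0,0.08,40],
    [0.88,-1.87,0,0.13,40],
    [1.28,-2.72,0,0.18,40],
    [1.68,-3.56,0,0.23,40]
  ]
}}

```text
time_s: 21.7
tcp_pos: [0.4908, 0.1468, 0.135]
ee_rot: [[0.893, -0.45, -0.0], [-0.45, -0.893, 0.0], [-0.0, -0.0, -1.0]]
wrist_force: [0.4, 0.2, -1.0]
gripper_width: 0.638
gripper_force: 30.0
```

Call:
{"api": "servo_tool", "payload": {
  "targets": [
    [0.4,-0.85,0,0.05,40],
    [0.8,-1.7,0,0.1,40],
    [1.2,-2.55,0,0.15,40],
    [1.6,-3.4,0,0.2,40],
    [2.0,-4.24,0,0.25,40]
  ]
}}

```text
time_s: 22.12
tcp_pos: [0.5509, 0.0192, 0.1348]
ee_rot: [[0.976, -0.216, -0.0], [-0.216, -0.976, 0.0], [-0.0, -0.0, -1.0]]
wrist_force: [0.4, -0.0, -2.2]
gripper_width: 0.64
gripper_force: 30.0
```

Call:
{"api": "servo_tool", "payload": {
  "targets": [
    [0.4,-0.85,0,0.05,40],
    [0.8,-1.7,0,0.1,40],
    [1.2,-2.55,0,0.15,40],
    [1.6,-3.4,0,0.2,40],
    [2.0,-4.24,0,0.25,40]
  ]
}}

```text
time_s: 22.53
tcp_pos: [0.6108, -0.1079, 0.1347]
ee_rot: [[0.999, 0.032, -0.001], [0.032, -0.999, 0.0], [-0.001, -0.0, -1.0]]
wrist_force: [0.8, -0.3, -0.5]
gripper_width: 0.642
gripper_force: 30.0
```

Call:
{"api": "servo_tool", "payload": {
  "targets": [
    [0.35,-0.75,0,0.03,40],
    [0.7,-1.5,0,0.055,40],
    [1.0,-2.15,0,0.055,40],
    [1.15,-2.44,0,0.055,40],
    [1.17,-2.49,0,0.055,40]
  ]
}}

```text
time_s: 22.95
tcp_pos: [0.646, -0.1829, 0.1341]
ee_rot: [[0.997, 0.083, -0.0], [0.083, -0.997, 0.0], [-0.0, -0.0, -1.0]]
wrist_force: [-0.4, 0.6, -1.3]
gripper_width: 0.64
gripper_force: 30.0
```

Call:
{"api": "servo_tool", "payload": {
  "targets": [
    [0,0,-0.5,0,40],
    [0,0,-1.2,0,40],
    [0,0,-1.9,0,40],
    [0,0,-2.5,0,40],
    [0,0,-2.75,0,40]
  ]
}}

```text
time_s: 23.37
tcp_pos: [0.6435, -0.1797, 0.0492]
ee_rot: [[0.996, 0.085, -0.006], [0.085, -0.996, 0.001], [-0.006, -0.002, -1.0]]
wrist_force: [-0.7, -0.5, -0.8]
gripper_width: 0.642
gripper_force: 30.0
```

```bash
python3 -c "
from h import *
state()"
```

```text
t 23.37 tcp [ 643.5 -179.7   49.2] closing 94.9 tilt [-0.006 -0.002 -1.   ] w 55.9 gf 30.0 F [-0.7 -0.5 -0.8] j6 96.74886384096878
```

Call:
{"api": "servo_tool", "payload": {
  "targets": [
    [0,0,0,0,40],
    [0,0,-0.05,0,40],
    [0,0,-0.1,0,40],
    [0,0,-0.1,0,40],
    [0,0,-0.1,0,40]
  ]
}}

```text
time_s: 23.78
tcp_pos: [0.6464, -0.1812, 0.0502]
ee_rot: [[0.996, 0.085, 0.002], [0.085, -0.996, -0.0], [0.002, 0.0, -1.0]]
wrist_force: [0.3, 0.4, -1.4]
gripper_width: 0.64
gripper_force: 30.0
```

```bash
python3 -c "
from h import *
state()"
```

```text
t 23.78 tcp [ 646.4 -181.2   50.2] closing 94.9 tilt [ 0.002  0.    -1.   ] w 55.7 gf 30.0 F [ 0.3  0.4 -1.4] j6 96.76996082141906
```

Centred and aligned, about 5 mm up. I'll lower it gently, check for contact, then release.

Call:
{"api": "servo_tool", "payload": {
  "targets": [
    [0,0,-0.06,0,40],
    [0,0,-0.11,0,40],
    [0,0,-0.15,0,40],
    [0,0,-0.16,0,40],
    [0,0,-0.16,0,40]
  ]
}}

```text
time_s: 24.2
tcp_pos: [0.6461, -0.1813, 0.0457]
ee_rot: [[0.996, 0.086, 0.001], [0.086, -0.996, -0.0], [0.001, 0.0, -1.0]]
wrist_force: [-2.6, 0.4, 4.8]
gripper_width: 0.639
gripper_force: 30.0
```

```bash
python3 -c "
from h import *
state()"
```

```text
t 24.2 tcp [ 646.1 -181.3   45.7] closing 94.9 tilt [ 0.001  0.    -1.   ] w 55.6 gf 30.0 F [-2.6  0.4  4.8] j6 96.78015728107646
```

Call:
{"api": "servo_tool", "payload": {
  "targets": [
    [0,0,0,0,60],
    [0,0,0,0,70],
    [0,0,0,0,80],
    [0,0,0,0,80],
    [0,0,0,0,80]
  ]
}}

```text
time_s: 24.62
tcp_pos: [0.6458, -0.1813, 0.044]
ee_rot: [[0.996, 0.085, -0.0], [0.085, -0.996, 0.0], [-0.0, -0.0, -1.0]]
wrist_force: [-0.2, 1.0, -0.1]
gripper_width: 0.884
gripper_force: 0.0
```

Call:
{"api": "servo_tool", "payload": {
  "targets": [
    [0,0,0.6,0,87],
    [0,0,1.6,0,87],
    [0,0,2.8,0,87],
    [0,0,4.0,0,87],
    [0,0,5.0,0,87]
  ]
}}

```text
time_s: 25.03
tcp_pos: [0.6463, -0.1814, 0.197]
ee_rot: [[0.996, 0.085, 0.002], [0.085, -0.996, -0.001], [0.002, 0.001, -1.0]]
wrist_force: [0.6, 0.2, 1.0]
gripper_width: 0.995
gripper_force: 0.0
```

Call:
{"api": "servo_tool", "payload": {
  "targets": [
    [-0.8,0.8,0.3,0,87],
    [-1.6,1.6,0.6,0,87],
    [-2.5,2.5,0.9,0,87],
    [-3.3,3.3,1.2,0,87],
    [-4.0,4.0,1.5,0,87]
  ]
}}

```text
time_s: 25.45
tcp_pos: [0.5241, -0.0602, 0.2396]
ee_rot: [[0.996, 0.085, -0.0], [0.085, -0.996, 0.0], [-0.0, -0.0, -1.0]]
wrist_force: [0.1, 0.3, -0.0]
gripper_width: 1.004
gripper_force: 0.0
```

Call:
{"api": "servo_tool", "payload": {
  "targets": [
    [-0.8,0.8,0.3,0,87],
    [-1.6,1.6,0.6,0,87],
    [-2.0,2.0,0.6,0,87],
    [-2.0,2.0,0.6,0,87],
    [-2.0,2.0,0.6,0,87]
  ]
}}

```text
time_s: 25.87
tcp_pos: [0.4656, -0.0008, 0.2578]
ee_rot: [[0.996, 0.087, 0.001], [0.087, -0.996, 0.0], [0.001, -0.0, -1.0]]
wrist_force: [0.1, -0.6, -0.0]
gripper_width: 0.999
gripper_force: 0.0
```

```bash
python3 - <<'E'
from h import *
state()
c=cap('top','top5.png');cap('scene','scene2.png')
print('rc',circ(ray(c,blob(c,(411,235),'cheese'),.051)),'rb',circ(ray(c,blob(c,(411,235),'board'),.018)))
print('sc',rect(ray(c,blob(c,(388,155),'cheese'),.060)),'sqb',rect(ray(c,blob(c,(388,155),'board'),.018)))
print('loaf',loaf(c,(228,165)),'obb',rect(ray(c,blob(c,(228,165),'board'),.018)))
E
```

```text
t 25.87 tcp [465.6  -0.8 257.8] closing 95.0 tilt [ 0.001 -0.    -1.   ] w 86.9 gf 0.0 F [ 0.1 -0.6 -0. ] j6 75.00560500144884
rc (array([ 461.4, -230.6]), np.float64(44.8), np.float64(0.73)) rb (array([ 460.9, -236.3]), np.float64(40.9), np.float64(0.78))
sc (array([ 646.3, -178.9]), array([56.4, 55.7]), -85.1) sqb (array([ 646.2, -181.1]), array([101.1, 100.7]), -85.1)
loaf (array([622.2, 188.2]), array([99.4, 52.1]), -18.1) obb (array([582.2, 199.1]), array([82.2, 54.5]), 71.6)
```

View pics/top5.png

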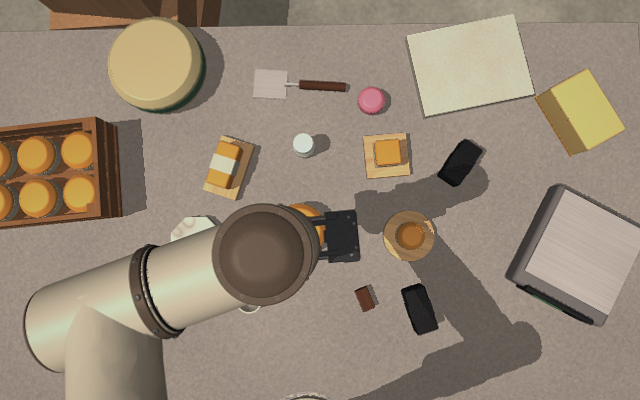

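View pics/scene2.png

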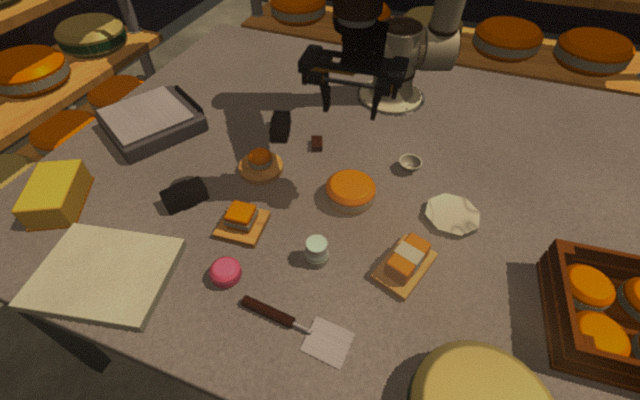

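The top view shows the square at (388,152) centred and in line on its board, the loaf at (224,163) on the oblong and the round at (411,236) on the round board. The scene view shows the slab (453,215) empty, with the wheel (350,190) and jar (316,250) where they were. Offsets are within about 2 mm and angles within 0.5°, so I'm handing it in.

```bash
python3 -c "
from station import r
print(r.finish_job())"
```

```text
the job is handed in; nothing more can be done
None
```

The job is handed in after about 26 s of robot time: all three cheeses stand upright on their own boards, about 2 mm or less from the middle, the square one and the loaf in line with their boards' edges. The slab is empty, and the wheel and jar look unmoved in the last pictures.

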